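Index the UV curing lamp over the V-block

ROBOT

A 6-joint arm with a two-finger parallel gripper is mounted at the origin on a cart in front of the work surface, level with it; the furniture and walls round the work are solid. World frame = base frame: x ahead of the robot, y to its left, z up, the work surface at z = 0. Lengths are in m, angles in rad, forces in N, time in s.
With the tool pointing down it reaches from about 0.25 to 0.725 m from the base axis. Payload 4 kg.
Tool frame: the origin (TCP) lies midway between the tips of the shut fingers; the grasp point (between the pads) lies 19 mm behind it; z points along the fingers, y is the line along which they close (so a half turn about z gives the same grasp; the last joint's range is limited). The gripper opens to 85 mm and grips with 20 to 120 N. Pads are 22 mm wide; open, the fingers measure 114 mm over their backs; the gripper's body (76 mm by 85 mm) begins 54 mm behind the grasp point. The pads swing forward as they close: fully open they stand 13 mm farther back than shut.
Start: joints at [1.153, 0.241, 0.005, 1.335, 0, 1.571], TCP at [0.203, 0.457, 0.231] pointing down, gripper open.
Joint ranges: [-2.72, 2.72], [-1.05, 1.87], [-1.09, 1.28], [-1.99, 2.15], [-1.42, 1.44], [-3.14, 3.14]. Speed limits (rad/s): [2.79, 2.79, 3.14, 3.14, 3.14, 3.14].

INTERFACE

Orientations are given as a unit quaternion [x, y, z, w].
In Python, from workcell import bot gives the robot as it stands. The module is installed in compiled form; this text tells all that it offers.
- The arm moves only by the tool drive_tool, never from a script. Its arguments are lists of equal length, an entry for each row: "slide": the shift along the tool's x, y, z scaled (see below), a list of three; "rotation": the turn, a rotation vector about the tool's x, y, z scaled (see below), a list of three. A call has exactly 8 rows; each row is the pose to reach, as a shift and turn from the pose commanded when the call began, along the tool's axes at that moment; what a row does not reach only later rows make up. The controller multiplies each number of a shift by 250 mm and each number of a turn by 0.5 rad. A row lasts 1/8 s, in which the tool goes at most 62.5 mm and 10.7 degrees, less where a joint would pass 70% of its speed; a pose out of reach is approached as far as the arm can. A call with a number of a shift or a turn outside -1 to 1 is refused whole. A call with a gripper value outside its range is refused whole. "gripper" is the opening, from 0 (shut) to 1 (fully open), set as the call begins (left out, the last holds). The fingers move at their own pace and stop on an object; the grip force is fixed at half the most. Time passes only in rows, so rows that repeat a pose let the fingers close, or fill a call up. It gives the time, the measured TCP pose, the force, the opening and the grip force at its end, in the units of the state.
- bot.get_obs(): the state, without advancing time (a new reading comes with each control period).
- bot.camera(name): name is "scene" or "top" or "wrist"; returns a dict with "image" (384x512x3 uint8, red, green, blue), "z_map" (384x512 float32, m along the optical axis (not along the pixel's ray), 0 where there is no reading), "camera_matrix" (3x3 intrinsics, pixels), "k1" (the pictures are not rectified: a ray, as slopes to the right and down, at radius r is drawn at 1 + k1 r^2 times it, then the intrinsics apply), "xyz" and "orientation" of the camera in the world. Camera axes: x right, y up, looking along -z (the intrinsics and any distortion apply to the point x, -y, -z); pixel columns grow to the right and rows downward; lengths in m; the calibration is good to about 2 mm. A picture is of the moment at which its call begins.
- bot.job_done(): hands the job in; it is judged then, once.
The state is a dict: "clock": time; "joint_pos": joint angles; "joint_vel": joint speeds; "tau": joint torques, N m; "eef_pos": TCP position; "tool_rot": TCP orientation; "ft_force": force on the tool from outside, world axes, zero at the start; "ft_torque": the same for the moment, N m; "grip_width": finger opening in m; "grasp_force": force on a finger pad.
Only numpy, scipy, OpenCV 4.12 (cv2) and the standard library are available. Lean on these libraries where they do the work, as an engineer would, in place of code of your own. Each camera call takes 0.05 s, during which the arm holds its last target. There are 200 camera calls.

TASK

The UV curing lamp on the blue swing arm is locked over the empty middle pad; index it one hole so that it stands over the white V-block. With the closed fingertips hook the red pull ring from beneath, lift the spring index pin out of its hole, swing the arm the way that brings the lamp to the V-block (not towards the flat jig plate), and let the ring go so that the pin drops fully home in the new hole. Do not pinch or wrench the ring, leave the V-block, the jig plate and the things on the bench where they are, and end clear of everything.

Things in the scene. Friction and masses are not known exactly. Their poses are not given: they have to be found in the camera images.
- stand: Fixed grey stand, 314 x 200 mm, 12 mm thick. Origin: on the bench under the arm's pivot; x points away from the robot, y left, z up. Near side (-x): a steel index plate, top 50 mm up, with 12 mm holes 115 mm from the pivot axis at 180 and 180 +/- 30 deg. Far side: three round black pads, 62 mm wide, top 16 mm up, 130 mm from the pivot axis at 0 and +/- 30 deg.
- lamp_arm (a joint): Angle of the blue swing arm (rad), anticlockwise positive from above; starts at 0 (middle hole). Holes at -0.524, 0, +0.524; stops at +/- 0.62. It pivots between ring (near end) and lamp (far end): + brings the lamp to the left pad (+y of the stand) as the ring goes right. Its friction, about 1 N at the ring, keeps it where it is left. Top of the arm 70 mm up.
- lamp_arm_hinge (a point): Point on the arm's vertical pivot axis, 64 mm above the bench. The pivot screw there reaches 80 mm up. From 50 mm beyond the pivot, on the lamp side, a column, a clamp and the torch stand up to 180 mm high.
- index_pin (a joint): Lift of the spring index pin (m): 0 = home in a hole, 0.008 = its ball nose just clears or rides on the index plate, 0.015 = upper stop. The spring pulls it down with 4 N at 0, 7 N at 0.015. Pin 10 mm, hole 12 mm: let go within 0.015 rad of a hole it falls in by itself; riding on the plate, it drops in when the arm is moved slowly over the hole.
- pull_ring: Red ring fixed on the index pin, moves with pin and arm: inside 46 mm, wire 5 mm. Origin: its centre, 122 mm above the bench and 97 mm from the pivot axis with the pin home. x: level along the arm to the pivot; z: up. Its top leans 45 deg towards the pivot; closed fingers tilted 30 to 45 deg from vertical, pointing down and along x, pass through and lift its top bar. Pin head, 17 mm wide, 18 mm below and 18 mm nearer the robot than the origin.
- lamp_spot (a point): Aim point of the UV torch: on its axis, 34 mm above the bench, 130 mm from the pivot axis; turns with the arm. The torch is black, 25 mm thick and 104 mm long, clamped upright, lower end 64 mm above the bench.
- v_block: White V-block, 34 x 40 x 26 mm, with two small thumb screws, loose on the left or the right pad, within 3 mm of its centre. Origin: centre of its underside.
- jig_plate: Flat whitish jig plate, 40 x 60 x 8 mm, with small dowel holes, loose on the other outer pad. Origin: centre of its underside.
- glue_syringe: Amber glue syringe, 18 x 126 x 22 mm, lying loose on the bench to the left, in front of the stand; leave alone. Origin: centre of its underside.
- loupe: Black eye loupe, 39 mm wide, 32 mm tall, loose on the bench to the left; leave alone. Origin: centre of its underside.
- marker: White marker with a red cap, 14 x 122 x 14 mm, lying loose on the bench to the right; leave alone. Origin: centre of its underside.
Mind the look-alikes: they are no part of the job. Of the things shaped like the v_block, the white one is meant.

How it is judged:
On the way, in this order (a step that is already met when the one before it is completed fails the run):
1. the index pin is lifted clear of its hole before the lamp reaches the V-block (value of joint index_pin above 0.0085 m and horizontal distance between lamp_spot and v_block above 0.03 m), for 0.1 s.
2. the lamp has been swung over the V-block and the pin has dropped home in that hole (horizontal distance between lamp_spot and v_block below 0.01 m and value of joint index_pin below 0.0015 m), for 0.2 s.
At the end, for the whole second after the job is handed in: The lamp's aim point is within 10 mm of the V-block's centre seen from above, the index pin is home (less than 1.5 mm above its seat) and the arm is at rest (all of step 2 and velocity of joint lamp_arm between -0.02 and 0.02 rad/s); the robot touches nothing.
It fails at once if the ring was pinched or wrenched (more than 35 N from the fingers) (contact force between the fingers and pull_ring above 35 N).
It fails at once if the lamp was swung towards the wrong side, over the jig plate (horizontal distance between lamp_spot and v_block above 0.095 m).
It fails at once if the V-block or the jig plate was moved (distance of any of v_block, jig_plate from where it was at the start of the episode above 0.006 m).
It fails at once if a thing lying on the bench was moved (distance of any of glue_syringe, loupe, marker from where it was at the start of the episode above 0.01 m).
It also fails if it takes over 42 s, if anything falls off the work surface, if the arm or the gripper's body presses on something with over 40 N, if the wrist force passes 120 N, or if a joint passes its speed limit or range.

## Working session

There is one attempt and no reset: what is moved stays moved. The work goes in short steps, Python scripts to look and compute and a tool call to move; the robot and the scene stay as the last step left them, time stands still between calls to the robot, and variables do not carry over. Pictures are saved under pics/ and viewed, at most 10 in all, crops included, and the job is handed in when it is done.

Besides the shell and the picture viewer there is one more tool, called after ">>>" as name(argument=value, ...), one argument or row to a line, values as JSON. drive_tool: Moves the arm, as the interface text tells. Shifts and turns lie within -1 to 1; 1 stands for 250 mm of shift or 0.5 rad of turn. Its arguments: {"type":"object","properties":{"slide":{"type":"array","items":{"type":"array","items":{"type":"number"}}},"rotation":{"type":"array","items":{"type":"array","items":{"type":"number"}}},"gripper":{"type":"number"}},"required":["slide","rotation"]}

```bash
mkdir -p pics; cat > h.py <<'E'
import numpy as np, cv2
from scipy.spatial.transform import Rotation as R
from workcell import bot
def shot(n):
    c=bot.camera(n); return c
def cloud(c):
    K=c["camera_matrix"]; h,w=c["z_map"].shape
    u,v=np.meshgrid(np.arange(w),np.arange(h))
    xd=np.stack([(u-K[0,2])/K[0,0],(v-K[1,2])/K[1,1]],-1)
    x=xd.copy()
    for _ in range(8): x=xd/(1+c["k1"]*(x**2).sum(-1,keepdims=True))
    z=c["z_map"]
    p=np.stack([x[...,0]*z,-x[...,1]*z,-z],-1)
    return p@R.from_quat(c["orientation"]).as_matrix().T+np.array(c["xyz"])
def save(c,n,box=None,s=1):
    im=c["image"][...,::-1]
    if box: im=im[box[1]:box[3],box[0]:box[2]]
    cv2.imwrite("pics/"+n,cv2.resize(im,None,fx=s,fy=s,interpolation=cv2.INTER_CUBIC))
E
python3 - <<'E'
from h import *
a=shot("scene");b=shot("top")
im=np.hstack([a["image"],b["image"]])[...,::-1]
im=np.vstack([a["image"],b["image"]])[...,::-1]
cv2.imwrite("pics/a.png",cv2.resize(im,(400,600))) if 0 else None
save(a,"scene.png",s=1.5);save(b,"top.png",s=1.5)
for c in(a,b):
    P=cloud(c);hsv=cv2.cvtColor(c["image"],cv2.COLOR_RGB2HSV)
    print(c["xyz"],c["orientation"])
    for nm,m in(("red",((hsv[...,0]<8)|(hsv[...,0]>172))&(hsv[...,1]>140)&(hsv[...,2]>80)),("blue",(hsv[...,0]>100)&(hsv[...,0]<125)&(hsv[...,1]>120)&(hsv[...,2]>60))):
        n,l,s,ce=cv2.connectedComponentsWithStats(m.astype(np.uint8))
        for i in range(1,n):
            if s[i,4]>15: print(nm,s[i],np.median(P[l==i],0).round(3),P[l==i].min(0).round(3),P[l==i].max(0).round(3))
print(bot.get_obs())
E
```

```text
[-0.17383424 -0.79891933  0.69495226] [ 0.42906353 -0.22219571 -0.42454054  0.76570156]
red [332 266  21  12  57] [ 0.528 -0.598  0.011] [ 0.491 -0.611  0.005] [ 0.557 -0.582  0.014]
red [338 281  10   7  38] [ 0.483 -0.614  0.012] [ 0.473 -0.621  0.008] [ 0.498 -0.605  0.015]
blue [362 133  18   9 140] [ 1.114 -0.461  0.126] [ 1.098 -0.487  0.112] [ 1.153 -0.427  0.134]
blue [223 202  63  18 294] [ 0.574 -0.305  0.069] [-0.174 -0.799  0.064] [ 0.645 -0.244  0.695]
[ 0.37420194 -0.27497374  1.36011908] [-0.0560057   0.06311339  0.70622545 -0.70294073]
red [329 195   9  18  60] [ 0.526 -0.591  0.012] [ 0.495 -0.61   0.001] [ 0.561 -0.575  0.018]
red [335 210   6   9  30] [ 0.487 -0.608  0.013] [ 0.471 -0.617  0.008] [ 0.502 -0.596  0.019]
blue [287  34  18  18 259] [ 1.128 -0.45   0.128] [ 0.374 -0.483  0.112] [ 1.167 -0.275  1.36 ]
blue [248 168  27  32 252] [ 0.593 -0.311  0.072] [ 0.374 -0.363  0.012] [ 0.65  -0.267  1.36 ]
blue [242 198   9   9  48] [ 0.527 -0.259  0.071] [ 0.512 -0.274  0.065] [ 0.543 -0.245  0.141]
blue [238 206   8   6  18] [ 0.498 -0.239  0.073] [ 0.374 -0.275  0.066] [ 0.513 -0.23   1.36 ]
{'clock': 0.1, 'joint_pos': array([1.15302448e+00, 2.41339799e-01, 3.86184899e-03, 1.33523953e+00,
       2.15202601e-05, 1.57081299e+00]), 'joint_vel': array([ 0.00057481, -0.00084282,  0.00362539,  0.00193057, -0.00156162,
        0.00090218]), 'tau': array([-9.26563844e-04, -3.73138404e+01,  2.53009880e+01,  1.08436507e-02,
       -5.26223630e-06, -1.64692000e-05]), 'eef_pos': array([0.20262104, 0.45646982, 0.23050204]), 'tool_rot': array([ 2.07378235e-01,  9.78260366e-01, -9.37466865e-04, -2.09713423e-04]), 'ft_force': array([ 0.59134654, -0.04319348, -0.48118634]), 'ft_torque': array([-0.00061291,  0.00191087, -0.01825644]), 'grasp_force': 0.0, 'grip_width': 0.08555394643068284}
```

View pics/scene.png

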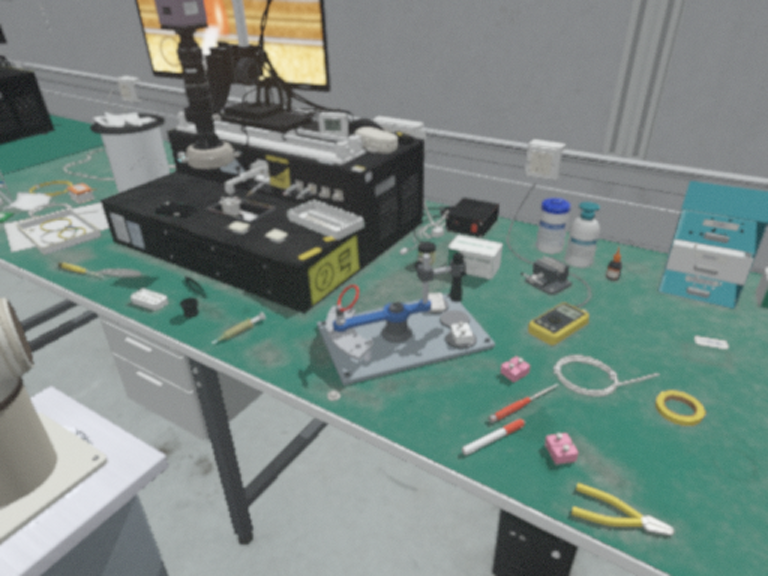

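View pics/top.png

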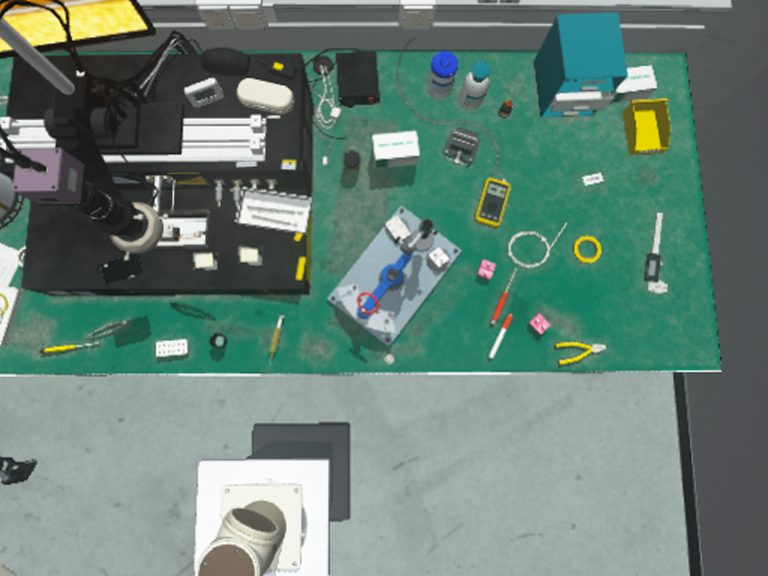

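The top view shows the stand at about (400,270), with the red ring at (368,302) and the lamp at (425,230). Two whitish things are on the outer pads: left (400,228) and right (438,258). Two pink V-block look-alikes lie on the bench at (486,268) and (540,324). I'll enlarge the pads to confirm which is the V-block and measure the points.

```bash
python3 - <<'E'
from h import *
a=shot("scene");b=shot("top")
A=cv2.resize(a["image"][185:260,205:335],None,fx=5,fy=5,interpolation=cv2.INTER_CUBIC)
B=cv2.resize(b["image"][132:235,212:312],None,fx=3.75,fy=3.75,interpolation=cv2.INTER_CUBIC)
cv2.imwrite("pics/crop.png",np.hstack([cv2.resize(A,(420,375)),cv2.resize(B,(375,375))])[...,::-1])
P=cloud(b);hsv=cv2.cvtColor(b["image"],cv2.COLOR_RGB2HSV)
reg=np.zeros(P.shape[:2],bool);reg[132:235,212:312]=1
def st(nm,m):
    n,l,s,ce=cv2.connectedComponentsWithStats((m&reg).astype(np.uint8))
    for i in range(1,n):
        if s[i,4]>12: q=P[l==i];print(nm,s[i],ce[i].round(1),np.median(q,0).round(4),q.min(0).round(3),q.max(0).round(3))
bl=(hsv[...,0]>100)&(hsv[...,0]<125)&(hsv[...,1]>120)
m=bl&reg&(abs(P[...,2]-.07)<.006);q=P[m][:,:2];c=q.mean(0);w,v=np.linalg.eigh(np.cov(q.T));print("blue",m.sum(),c,v[:,1],np.degrees(np.arctan(v[1,1]/v[0,1])))
st("white",(hsv[...,2]>190)&(hsv[...,1]<40))
red=((hsv[...,0]<10)|(hsv[...,0]>170))&(hsv[...,1]>70)
st("red",red)
# stand top outline
g=reg&(abs(P[...,2]-.012)<.006)&(hsv[...,1]<70)
n,l,s,ce=cv2.connectedComponentsWithStats(g.astype(np.uint8));i=1+s[1:,4].argmax()
r=cv2.minAreaRect(P[l==i][:,:2].astype(np.float32)*1000);print("stand",r)
# high (lamp)
st("high",(P[...,2]>.15)&(P[...,2]<.25))
st("screw",(P[...,2]>.076)&(P[...,2]<.09))
E
```

```text
blue 266 [ 0.57771756 -0.29935728] [-0.7873385   0.61652096] -38.06251919851524
white [257 142  17  17 149] [264.7 151.1] [ 0.7305 -0.3323  0.0253] [ 0.374 -0.364  0.009] [ 0.771 -0.275  1.36 ]
white [251 153   7   9  34] [253.9 158.3] [ 0.7037 -0.29    0.0127] [ 0.694 -0.302  0.007] [ 0.727 -0.278  0.016]
white [273 156   7   8  16] [276.1 159.9] [ 0.6666 -0.3659  0.1469] [ 0.647 -0.377  0.142] [ 0.681 -0.353  0.185]
white [245 162   6   6  13] [247.3 164.7] [ 0.6816 -0.2627  0.0144] [ 0.67  -0.274  0.011] [ 0.69  -0.255  0.018]
white [286 165  13  13  97] [292.1 170.7] [ 0.6511 -0.4345  0.0342] [ 0.626 -0.46   0.013] [ 0.678 -0.411  0.047]
white [224 189  16  22 173] [232.4 197.9] [ 0.5457 -0.2107  0.0509] [ 0.5   -0.232  0.01 ] [ 0.585 -0.177  0.066]
white [245 207  19  15 172] [254.1 214.6] [ 0.4815 -0.2883  0.0511] [ 0.459 -0.323  0.011] [ 0.511 -0.255  0.058]
red [238 195  15  14  59] [245.  201.4] [ 0.5289 -0.2546  0.1165] [ 0.501 -0.281  0.005] [ 0.562 -0.232  0.148]
stand ((578.81982421875, -361.69635009765625), (106.27864074707031, 311.51788330078125), 53.445281982421875)
high [280 146   9   9  55] [284.3 149.8] [ 0.6992 -0.3932  0.1617] [ 0.685 -0.408  0.15 ] [ 0.716 -0.38   0.175]
high [267 160  10  10  58] [271.4 164.5] [ 0.6463 -0.3476  0.1546] [ 0.632 -0.365  0.15 ] [ 0.665 -0.333  0.185]
screw [255 178  11  10  56] [260.5 182.6] [ 0.5977 -0.3142  0.0799] [ 0.581 -0.329  0.076] [ 0.615 -0.292  0.087]
```

View pics/crop.png

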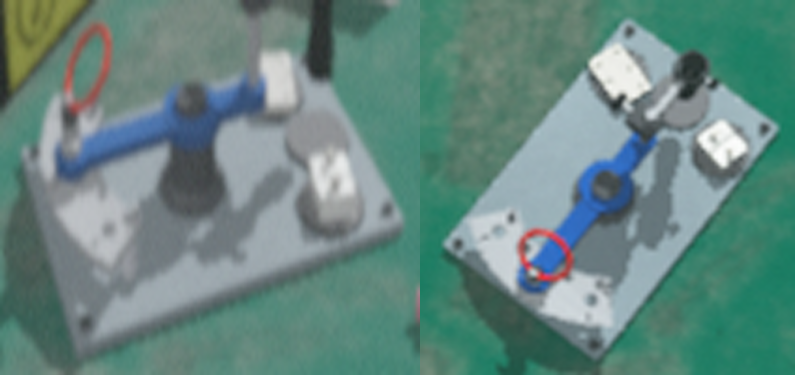

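Left (254,152) in the crop's source is flat, 25 mm high and has dowel holes, so it's the jig plate. Right (292,171) has a V and two thumb screws, so it's the white V-block. The pink ones on the bench are decoys. The pivot is about (0.598,-0.314) with arm yaw −38°. The lamp measures 128 mm from the pivot and the V-block 132 mm at −66°, both consistent with the description. The lamp must go right, so the joint turns negative and the ring goes left. Next I'll plan the approach.

```bash
cat >> h.py <<'E'
PV=np.array([.598,-.314]);YAW=-38.0
def frame(q,tilt=40):
    a=np.radians(YAW+q);u=np.array([np.cos(a),np.sin(a),0]);z=np.array([0,0,1.]);t=np.radians(tilt)
    d=np.sin(t)*u-np.cos(t)*z; left=np.cross(z,u)
    return u,np.stack([left,np.cross(d,left),d],1)
def ring(q,lift=0):
    u,_=frame(q); return np.array([*PV,.122+lift])-.097*u
def rel(p0,R0,p1,R1):
    return (R0.T@(p1-p0)/.25).round(3).tolist(),(R.from_matrix(R0.T@R1).as_rotvec()/.5).round(3).tolist()
def now():
    o=bot.get_obs();return o["eef_pos"],R.from_quat(o["tool_rot"]).as_matrix(),o
E
python3 - <<'E'
from h import *
from scipy.spatial.transform import Slerp
p,R0,o=now();u,R1=frame(0);t=ring(0)-.08*R1[:,2]
print("target",t)
s=Slerp([0,1],R.from_matrix([R0,R1]))
N=4
for i in range(N):
    f,g=i/N,(i+1)/N
    print(rel(p+f*(t-p),s(f).as_matrix(),p+g*(t-p),s(g).as_matrix()),(p+g*(t-p)).round(3))
P=cloud(shot("top")).reshape(-1,3)
for x in np.arange(.45,.85,.05):
    for y in (-.2,-.15,-.1,-.05,0.,.05):
        q=P[(abs(P[:,0]-x)<.025)&(abs(P[:,1]-y)<.025)&(P[:,2]<.6)];print(round(float(x),2),y,q[:,2].max().round(3) if len(q) else None,end="; ")
    print()
E
```

```text
target [ 0.48104107 -0.22262167  0.18328356]
([-0.53, -0.508, 0.048], [-0.247, -0.315, 0.867]) [0.272 0.287 0.219]
([-0.685, -0.249, 0.098], [-0.247, -0.315, 0.867]) [0.342 0.117 0.207]
([-0.708, 0.041, 0.197], [-0.247, -0.315, 0.867]) [ 0.411 -0.053  0.195]
([-0.592, 0.295, 0.322], [-0.247, -0.315, 0.867]) [ 0.481 -0.223  0.183]
0.45 -0.2 0.01; 0.45 -0.15 0.009; 0.45 -0.1 0.009; 0.45 -0.05 0.025; 0.45 0.0 0.022; 0.45 0.05 0.008; 
0.5 -0.2 0.055; 0.5 -0.15 0.013; 0.5 -0.1 0.01; 0.5 -0.05 0.021; 0.5 0.0 0.009; 0.5 0.05 0.008; 
0.55 -0.2 0.068; 0.55 -0.15 0.02; 0.55 -0.1 0.141; 0.55 -0.05 0.14; 0.55 0.0 0.141; 0.55 0.05 0.141; 
0.6 -0.2 0.049; 0.6 -0.15 0.015; 0.6 -0.1 0.143; 0.6 -0.05 0.141; 0.6 0.0 0.142; 0.6 0.05 0.141; 
0.65 -0.2 0.019; 0.65 -0.15 0.007; 0.65 -0.1 0.142; 0.65 -0.05 0.142; 0.65 0.0 0.143; 0.65 0.05 0.141; 
0.7 -0.2 0.009; 0.7 -0.15 0.011; 0.7 -0.1 0.161; 0.7 -0.05 0.16; 0.7 0.0 0.162; 0.7 0.05 0.16; 
0.75 -0.2 0.009; 0.75 -0.15 0.008; 0.75 -0.1 0.161; 0.75 -0.05 0.16; 0.75 0.0 0.152; 0.75 0.05 0.194; 
0.8 -0.2 0.009; 0.8 -0.15 0.009; 0.8 -0.1 0.258; 0.8 -0.05 0.263; 0.8 0.0 0.263; 0.8 0.05 0.263;
```

>>> drive_tool(
  slide=[
    [-0.09,-0.085,0.01],
    [-0.18,-0.17,0.016],
    [-0.27,-0.255,0.024],
    [-0.36,-0.34,0.032],
    [-0.45,-0.43,0.04],
    [-0.53,-0.51,0.05],
    [-0.53,-0.51,0.05],
    [-0.53,-0.51,0.05],
  ],
  rotation=[
    [-0.04,-0.05,0.14],
    [-0.08,-0.1,0.29],
    [-0.12,-0.16,0.43],
    [-0.16,-0.21,0.58],
    [-0.2,-0.26,0.72],
    [-0.25,-0.315,0.87],
    [-0.25,-0.315,0.87],
    [-0.25,-0.315,0.87],
  ],
  gripper=0,
)

```text
clock: 1.25
eef_pos: [0.2724, 0.2874, 0.2192]
tool_rot: [0.412, 0.906, 0.045, 0.089]
ft_force: [0.8, 0.2, -0.6]
grip_width: 0.0002
grasp_force: 0.0
```

>>> drive_tool(
  slide=[
    [-0.11,-0.04,0.016],
    [-0.23,-0.08,0.033],
    [-0.34,-0.125,0.05],
    [-0.46,-0.17,0.065],
    [-0.57,-0.21,0.08],
    [-0.685,-0.25,0.1],
    [-0.685,-0.25,0.1],
    [-0.685,-0.25,0.1],
  ],
  rotation=[
    [-0.04,-0.05,0.14],
    [-0.08,-0.1,0.29],
    [-0.12,-0.16,0.43],
    [-0.16,-0.21,0.58],
    [-0.2,-0.26,0.72],
    [-0.25,-0.315,0.87],
    [-0.25,-0.315,0.87],
    [-0.25,-0.315,0.87],
  ],
)

```text
clock: 2.25
eef_pos: [0.3418, 0.1177, 0.2065]
tool_rot: [0.593, 0.782, 0.087, 0.173]
ft_force: [-0.7, 0.4, -0.2]
grip_width: 0.0002
grasp_force: 0.0
```

>>> drive_tool(
  slide=[
    [-0.12,0.007,0.033],
    [-0.24,0.014,0.066],
    [-0.35,0.02,0.1],
    [-0.47,0.027,0.13],
    [-0.59,0.034,0.165],
    [-0.71,0.04,0.2],
    [-0.71,0.04,0.2],
    [-0.71,0.04,0.2],
  ],
  rotation=[
    [-0.04,-0.05,0.14],
    [-0.08,-0.1,0.29],
    [-0.12,-0.16,0.43],
    [-0.16,-0.21,0.58],
    [-0.2,-0.26,0.72],
    [-0.25,-0.315,0.87],
    [-0.25,-0.315,0.87],
    [-0.25,-0.315,0.87],
  ],
)

```text
clock: 3.25
eef_pos: [0.4111, -0.053, 0.1932]
tool_rot: [0.74, 0.613, 0.123, 0.247]
ft_force: [-0.0, 0.2, -0.1]
grip_width: -0.0001
grasp_force: 0.0
```

```bash
python3 - <<'E'
from h import *
p,R0,o=now();u,R1=frame(0);t=ring(0)-.08*R1[:,2]
print(p,rel(p,R0,t,R1),o["joint_pos"].round(2),o["grip_width"],o["clock"])
E
```

```text
[ 0.41107295 -0.05298788  0.1931573 ] ([-0.592, 0.302, 0.315], [-0.243, -0.323, 0.856]) [ 0.05 -0.28 -0.76  0.57 -0.24  1.74] -9.704095268157624e-05 3.25
```

>>> drive_tool(
  slide=[
    [-0.1,0.05,0.05],
    [-0.2,0.1,0.1],
    [-0.3,0.15,0.16],
    [-0.4,0.2,0.21],
    [-0.5,0.25,0.26],
    [-0.59,0.3,0.315],
    [-0.59,0.3,0.315],
    [-0.59,0.3,0.315],
  ],
  rotation=[
    [-0.04,-0.05,0.14],
    [-0.08,-0.1,0.29],
    [-0.12,-0.16,0.43],
    [-0.16,-0.21,0.57],
    [-0.2,-0.26,0.71],
    [-0.24,-0.32,0.856],
    [-0.24,-0.32,0.856],
    [-0.24,-0.32,0.856],
  ],
)

```text
clock: 4.25
eef_pos: [0.48, -0.222, 0.1826]
tool_rot: [0.845, 0.413, 0.15, 0.306]
ft_force: [-0.2, -0.2, 0.3]
grip_width: -0.0002
grasp_force: 0.0
```

```bash
python3 - <<'E'
from h import *
p,R0,o=now();u,R1=frame(0);t=ring(0)-.08*R1[:,2]
print(p,rel(p,R0,t,R1),o["joint_pos"].round(2),o["clock"])
for n in("wrist","scene","top"):
    c=shot(n);P=cloud(c);hsv=cv2.cvtColor(c["image"],cv2.COLOR_RGB2HSV)
    m=((hsv[...,0]<8)|(hsv[...,0]>172))&(hsv[...,1]>110)&(hsv[...,2]>70)&(np.linalg.norm(P-ring(0),axis=-1)<.045)
    q=P[m];print(n,len(q))
    if len(q)>10:
        f=(q-ring(0))@np.stack([u,np.cross([0,0,1],u),[0,0,1]],1);print(np.median(f,0).round(4),np.percentile(f,3,0).round(4),np.percentile(f,97,0).round(4))
    if n=="wrist":save(c,"w1.png",s=1.5)
E
```

```text
[ 0.48002299 -0.2220263   0.1825954 ] ([0.001, 0.005, 0.001], [-0.005, -0.002, 0.002]) [-0.3  -0.06 -0.74  0.23 -0.23  1.85] 4.25
wrist 1074
[ 0.0033 -0.0002  0.0034] [-0.0161 -0.0292 -0.0155] [0.0202 0.0221 0.0201]
scene 27
[ 0.009  -0.0162  0.0069] [-0.0125 -0.0304 -0.0137] [0.0215 0.0211 0.0197]
top 27
[ 0.0023 -0.0107  0.0074] [-0.0174 -0.0268 -0.014 ] [0.0189 0.0246 0.0226]
```

View pics/w1.png

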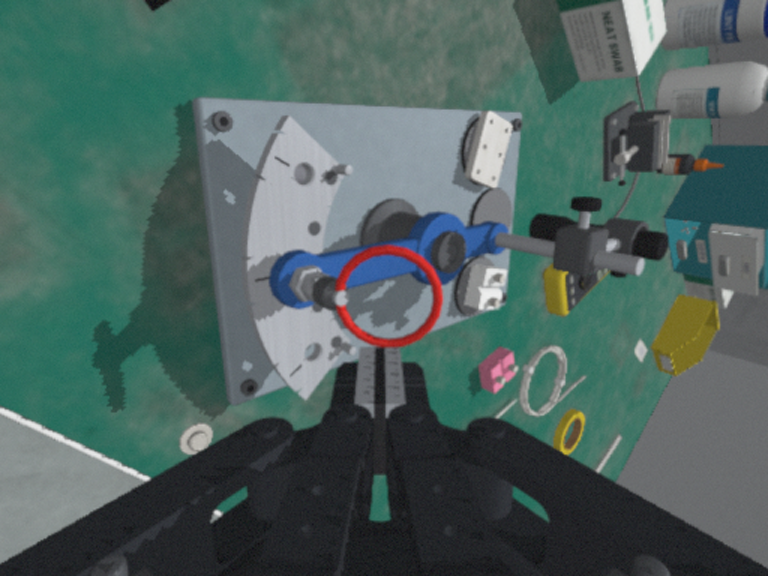

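The wrist view shows the ring at (390,297), with the shut fingertips just behind and below it at (378,350). I'll refine the ring centre by casting its pixels onto the ring plane.

```bash
cat >> h.py <<'E'
def ringfit(q,lift=0,name="wrist"):
    c=shot(name);P=cloud(dict(c,z_map=np.ones_like(c["z_map"])));hsv=cv2.cvtColor(c["image"],cv2.COLOR_RGB2HSV);D=cloud(c)
    m=((hsv[...,0]<8)|(hsv[...,0]>172))&(hsv[...,1]>110)&(hsv[...,2]>70)&(np.linalg.norm(D-ring(q,lift),axis=-1)<.06)
    u,_=frame(q);z=np.array([0,0,1.]);n=(u-z)/2**.5;up=(u+z)/2**.5;L=np.cross(z,u)
    o=np.array(c["xyz"]);d=P[m]-o;c0=ring(q,lift)
    X=o+d*(((c0-o)@n)/(d@n))[:,None]-c0
    ab=np.stack([X@L,X@up],1)*1000
    (cx,cy),r=cv2.minEnclosingCircle(ab.astype(np.float32))
    A=np.c_[2*ab,np.ones(len(ab))];s=np.linalg.lstsq(A,(ab**2).sum(1),rcond=None)[0]
    off=np.median((D[m]-c0)@n)*1000
    print("ring off left,up mm",round(cx,1),round(cy,1),"r",round(r,1),"lsq",s[:2].round(1),"normal off",off.round(1));return c
E
python3 - <<'E'
from h import *
c=ringfit(0)
P=cloud(c);hsv=cv2.cvtColor(c["image"],cv2.COLOR_RGB2HSV)
m=(hsv[...,0]>100)&(hsv[...,0]<125)&(hsv[...,1]>120)&(abs(P[...,2]-.07)<.006)
q=P[m];print(np.median(q[:,2]),q.mean(0))
w,v=np.linalg.eigh(np.cov(q[:,:2].T));print(np.degrees(np.arctan(v[1,1]/v[0,1])))
s=P[(abs(P[...,2]-.08)<.004)&(np.linalg.norm(P[...,:2]-PV,axis=-1)<.03)];print(np.median(s,0),len(s),(s.min(0)+s.max(0))/2)
# white V-block, holes check
w=P[(hsv[...,2]>170)&(hsv[...,1]<50)&(P[...,2]>.03)&(P[...,2]<.05)&(np.linalg.norm(P[...,:2]-[.65,-.434],axis=-1)<.035)];print(np.median(w,0),(w.min(0)+w.max(0))/2)
E
```

```text
ring off left,up mm -3.6 2.4 r 27.6 lsq [-3.7  2.6] normal off -0.1
0.07011295181346697 [ 0.58020038 -0.2930966   0.07018307]
-22.0289683460915
[ 0.59724279 -0.31745794  0.07962622] 460 [ 0.59793815 -0.3181976   0.07858312]
[ 0.64881368 -0.43581762  0.03381983] [ 0.64968945 -0.43794945  0.03667317]
```

```bash
sed -i 's/PV=np.array(\[.598,-.314\])/PV=np.array([.5975,-.318])/' h.py; python3 - <<'E'
from h import *
p,R0,o=now();u,R1=frame(0);r=ring(0);ringfit(0)
print(r,rel(p,R0,r-.05*R1[:,2],R1),rel(p,R0,r+.025*R1[:,2],R1))
E
```

```text
ring off left,up mm -0.7 0.9 r 27.7 lsq [-0.8  1. ] normal off -1.6
[ 0.52106296 -0.25828084  0.122     ] ([-0.012, 0.009, 0.127], [-0.002, -0.002, -0.001]) ([-0.012, 0.009, 0.427], [-0.002, -0.002, -0.001])
```

>>> drive_tool(
  slide=[
    [-0.015,0.012,0.04],
    [-0.015,0.012,0.1],
    [-0.015,0.012,0.16],
    [-0.015,0.012,0.22],
    [-0.015,0.012,0.28],
    [-0.015,0.012,0.34],
    [-0.015,0.012,0.4],
    [-0.015,0.012,0.43],
  ],
  rotation=[
    [0,0,0],
    [0,0,0],
    [0,0,0],
    [0,0,0],
    [0,0,0],
    [0,0,0],
    [0,0,0],
    [0,0,0],
  ],
)

```text
clock: 5.5
eef_pos: [0.5339, -0.2708, 0.1013]
tool_rot: [0.845, 0.411, 0.149, 0.307]
ft_force: [0.2, -0.4, 0.0]
grip_width: -0.0
grasp_force: 0.0
```

```bash
python3 - <<'E'
from h import *
c=ringfit(0);save(c,"w2.png",s=1.2)
p,R0,o=now();print(p,o["ft_force"],o["joint_pos"].round(2),(R0.T@[0,0,1]).round(3))
E
```

```text
ring off left,up mm -0.8 1.0 r 28.0 lsq [-0.5  1. ] normal off -1.6
[ 0.5339783  -0.27086349  0.10098919] [0.34809985 0.43658693 0.21275539] [-0.38  0.22 -0.71 -0.04 -0.18  1.79] [ 0.     0.641 -0.768]
```

View pics/w2.png

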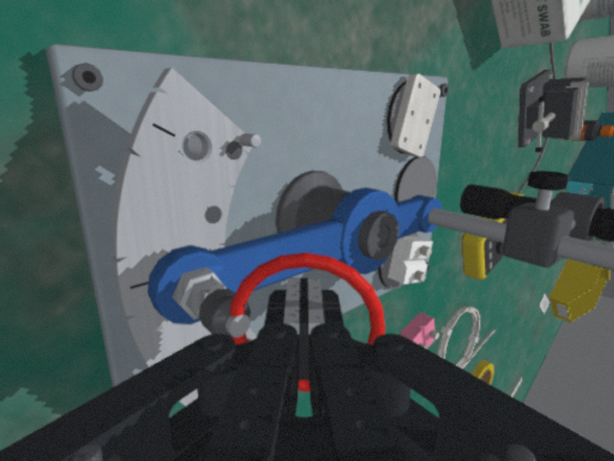

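The fingers are through the ring and centred, with the ring arc around (305,260–380). I'll move perpendicular to the fingers towards the top bar, a little deeper.

>>> drive_tool(
  slide=[
    [0,0.004,0.005],
    [0,0.008,0.01],
    [0,0.012,0.015],
    [0,0.016,0.02],
    [0,0.02,0.025],
    [0,0.024,0.03],
    [0,0.024,0.032],
    [0,0.024,0.032],
  ],
  rotation=[
    [0,0,0],
    [0,0,0],
    [0,0,0],
    [0,0,0],
    [0,0,0],
    [0,0,0],
    [0,0,0],
    [0,0,0],
  ],
)

```text
clock: 6.55
eef_pos: [0.5415, -0.2762, 0.1]
tool_rot: [0.845, 0.411, 0.15, 0.307]
ft_force: [-0.0, -0.4, -0.0]
grip_width: 0.0001
grasp_force: 0.0
```

>>> drive_tool(
  slide=[
    [0,0.003,-0.003],
    [0,0.006,-0.006],
    [0,0.009,-0.01],
    [0,0.012,-0.013],
    [0,0.015,-0.017],
    [0,0.018,-0.02],
    [0,0.018,-0.021],
    [0,0.018,-0.021],
  ],
  rotation=[
    [0,0,0],
    [0,0,0],
    [0,0,0],
    [0,0,0],
    [0,0,0],
    [0,0,0],
    [0,0,0],
    [0,0,0],
  ],
)

```text
clock: 7.55
eef_pos: [0.5406, -0.2758, 0.1059]
tool_rot: [0.845, 0.412, 0.149, 0.306]
ft_force: [-2.2, 2.1, -6.3]
grip_width: 0.0
grasp_force: 3.0
```

```bash
python3 - <<'E'
from h import *
c=ringfit(0)
p,R0,o=now();print(p,o["ft_force"],(p-ring(0))@frame(0)[1])
E
```

```text
ring off left,up mm -1.8 1.6 r 28.2 lsq [-1.5  1.6] normal off -2.3
[ 0.54062712 -0.27581916  0.10594609] [-2.77163273  2.9740864  -4.459407  ] [-0.00177549  0.00976217  0.02914832]
```

Contact: 4–6 N down on the tool. Now I'll lift 10 mm vertically.

>>> drive_tool(
  slide=[
    [0,0.004,-0.005],
    [0,0.008,-0.01],
    [0,0.012,-0.015],
    [0,0.016,-0.02],
    [0,0.02,-0.024],
    [0,0.024,-0.029],
    [0,0.026,-0.031],
    [0,0.026,-0.031],
  ],
  rotation=[
    [0,0,0],
    [0,0,0],
    [0,0,0],
    [0,0,0],
    [0,0,0],
    [0,0,0],
    [0,0,0],
    [0,0,0],
  ],
)

```text
clock: 8.6
eef_pos: [0.5408, -0.2759, 0.1164]
tool_rot: [0.845, 0.412, 0.149, 0.306]
ft_force: [-4.5, 4.6, -7.5]
grip_width: -0.0003
grasp_force: 4.3
```

```bash
python3 - <<'E'
from h import *
for l in(0,.008,.012): c=ringfit(0,l)
save(c,"w3.png",s=1.2)
p,R0,o=now();print(p,o["ft_force"],(p-ring(0))@frame(0)[1])
E
```

```text
ring off left,up mm -6.6 7.8 r 30.1 lsq [-6.5  7.7] normal off -9.6
ring off left,up mm -2.8 3.1 r 28.7 lsq [-2.7  3. ] normal off -3.9
ring off left,up mm -1.0 0.7 r 28.0 lsq [-0.8  0.6] normal off -1.1
[ 0.54079135 -0.27593491  0.11640197] [-3.39267296  4.79892259 -7.52736037] [-0.00176558  0.01663681  0.02126765]
```

View pics/w3.png

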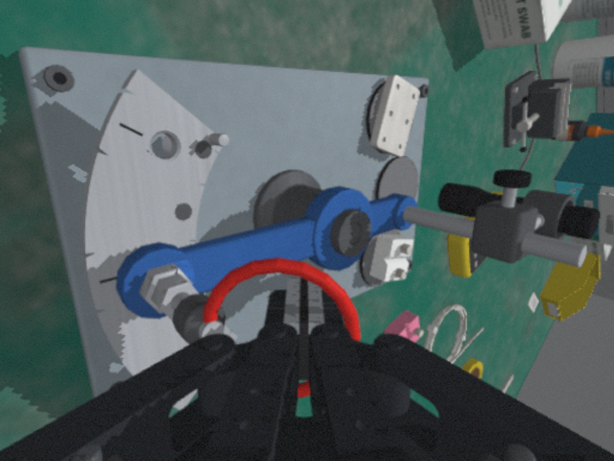

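The ring is lifted about 12 mm. Now I'll plan the clockwise swing about the pivot, in two 15° arcs.

```bash
cat >> h.py <<'E'
def swing(total,n=8,pivot=None):
    p,R0,o=now();pv=np.array([*(PV if pivot is None else pivot),0])
    S=[];T=[]
    for i in range(1,n+1):
        Q=R.from_euler("z",total*min(i/(n-1),1),degrees=True).as_matrix()
        a,b=rel(p,R0,pv+Q@(p-pv),Q@R0);S.append(a);T.append(b)
    print(S);print(T)
E
python3 - <<'E'
from h import *
swing(-15)
E
```

```text
[[0.011, -0.0, -0.0], [0.021, 0.0, 0.0], [0.032, 0.001, 0.001], [0.042, 0.002, 0.001], [0.053, 0.003, 0.002], [0.063, 0.004, 0.003], [0.073, 0.006, 0.005], [0.073, 0.006, 0.005]]
[[-0.0, -0.048, 0.057], [-0.0, -0.096, 0.115], [-0.0, -0.144, 0.172], [-0.0, -0.192, 0.23], [-0.0, -0.24, 0.287], [-0.0, -0.287, 0.345], [-0.0, -0.335, 0.402], [-0.0, -0.335, 0.402]]
```

>>> drive_tool(
  slide=[
    [0.011,0,0],
    [0.021,0,0],
    [0.032,0.001,0.001],
    [0.042,0.002,0.001],
    [0.053,0.003,0.002],
    [0.063,0.004,0.003],
    [0.073,0.006,0.005],
    [0.073,0.006,0.005],
  ],
  rotation=[
    [0,-0.048,0.057],
    [0,-0.096,0.115],
    [0,-0.144,0.172],
    [0,-0.192,0.23],
    [0,-0.24,0.287],
    [0,-0.287,0.345],
    [0,-0.335,0.402],
    [0,-0.335,0.402],
  ],
)

```text
clock: 9.75
eef_pos: [0.5539, -0.2621, 0.116]
tool_rot: [0.892, 0.298, 0.108, 0.322]
ft_force: [-5.0, 5.1, -6.6]
grip_width: -0.0001
grasp_force: 5.1
```

```bash
cat >> h.py <<'E'
def armang():
    c=shot("wrist");P=cloud(c);hsv=cv2.cvtColor(c["image"],cv2.COLOR_RGB2HSV)
    c2=shot("top");P2=cloud(c2);r=np.linalg.norm(P2[...,:2]-PV,axis=-1)
    m=(P2[...,2]>.16)&(P2[...,2]<.19)&(r>.1)&(r<.16);L=np.median(P2[m],0) if m.any() else np.zeros(3)
    b=(hsv[...,0]>100)&(hsv[...,0]<125)&(hsv[...,1]>120)&(abs(P[...,2]-.07)<.006)
    d=PV-P[b][:,:2];rr=np.linalg.norm(d,axis=1);d=d[(rr>.035)&(rr<.1)]
    s=P[(abs(P[...,2]-.08)<.004)&(np.linalg.norm(P[...,:2]-PV,axis=-1)<.03)]
    d[np.einsum('ij,j->i',d,frame(-15)[0][:2])<0]*=-1
    a=np.degrees(np.arctan2(*(d.mean(0)[::-1])))-YAW
    print("arm ang wrist",a.round(2),"lamp",L.round(4),(np.degrees(np.arctan2(L[1]-PV[1],L[0]-PV[0]))-YAW).round(2),m.sum(),"screw",s.mean(0).round(4))
    return c
E
python3 - <<'E'
from h import *
armang();ringfit(-15,.012)
p,R0,o=now();print(p,o["ft_force"],(p-ring(-15))@frame(-15)[1],o["joint_pos"].round(2))
swing(-12)
E
```

```text
arm ang wrist -16.65 lamp [ 0.6711 -0.4093  0.1699] -13.12 51 screw [ 0.5976 -0.3169  0.0792]
ring off left,up mm 1.5 11.0 r 37.6 lsq [-0.6  0.6] normal off -0.7
[ 0.55393983 -0.26206785  0.11605483] [-3.59862603  5.73988637 -8.21438356] [-0.00112789  0.0161841   0.02134094] [-0.24  0.26 -0.57  0.17 -0.42  2.13]
[[0.008, -0.0, 0.0], [0.017, 0.0, 0.0], [0.025, 0.001, 0.001], [0.034, 0.001, 0.001], [0.042, 0.002, 0.002], [0.051, 0.003, 0.002], [0.059, 0.004, 0.003], [0.059, 0.004, 0.003]]
[[-0.0, -0.038, 0.046], [-0.0, -0.077, 0.092], [-0.0, -0.115, 0.138], [-0.0, -0.153, 0.184], [-0.0, -0.191, 0.23], [-0.001, -0.23, 0.276], [-0.001, -0.268, 0.322], [-0.001, -0.268, 0.322]]
```

>>> drive_tool(
  slide=[
    [0.011,0,0],
    [0.021,0,0],
    [0.032,0.001,0.001],
    [0.042,0.002,0.001],
    [0.053,0.003,0.002],
    [0.063,0.004,0.003],
    [0.073,0.006,0.005],
    [0.073,0.006,0.005],
  ],
  rotation=[
    [0,-0.048,0.057],
    [0,-0.096,0.115],
    [0,-0.144,0.172],
    [0,-0.192,0.23],
    [0,-0.24,0.287],
    [0,-0.287,0.345],
    [0,-0.335,0.402],
    [0,-0.335,0.402],
  ],
)

```text
clock: 10.9
eef_pos: [0.5711, -0.2517, 0.1161]
tool_rot: [0.923, 0.18, 0.067, 0.333]
ft_force: [-4.1, 8.6, -6.9]
grip_width: 0.0001
grasp_force: 5.6
```

```bash
python3 - <<'E'
from h import *
c=armang();save(c,"w4.png",s=1.2);ringfit(-30,.012)
p,R0,o=now();print(p,o["ft_force"],(p-ring(-30))@frame(-30)[1],o["joint_pos"].round(2),(R0.T@[0,0,1]).round(3))
E
```

```text
arm ang wrist -32.71 lamp [ 0.6375 -0.4257  0.1704] -31.62 57 screw [ 0.5982 -0.3168  0.0792]
ring off left,up mm 3.1 12.7 r 39.2 lsq [0.9 0.9] normal off -0.5
[ 0.57108532 -0.25173312  0.11614761] [-4.37829841  7.68049928 -7.40219417] [0.00033275 0.01589739 0.02097925] [-0.15  0.35 -0.4   0.42 -0.58  2.49] [ 0.004  0.638 -0.77 ]
```

View pics/w4.png

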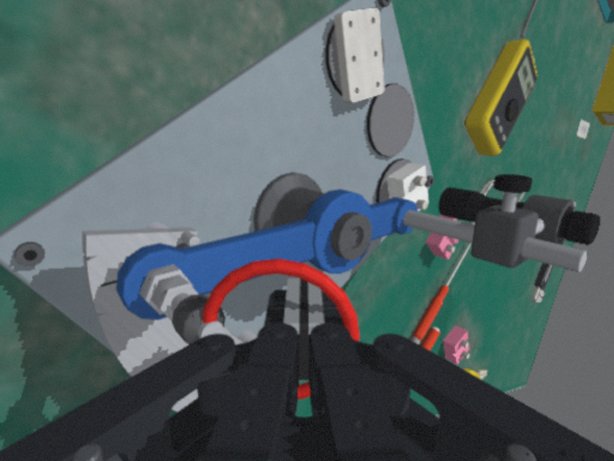

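The arm is near −30/−31°, with the torch next to the V-block and the ring 1.7 mm further left than nominal. I'll move back 1.5 mm, then lower 14 mm slowly so the pin drops or rides.

>>> drive_tool(
  slide=[
    [-0.003,0,0],
    [-0.006,0,0],
    [-0.006,-0.006,0.007],
    [-0.006,-0.012,0.014],
    [-0.006,-0.018,0.021],
    [-0.006,-0.024,0.028],
    [-0.006,-0.03,0.036],
    [-0.006,-0.036,0.043],
  ],
  rotation=[
    [0,0,0],
    [0,0,0],
    [0,0,0],
    [0,0,0],
    [0,0,0],
    [0,0,0],
    [0,0,0],
    [0,0,0],
  ],
)

```text
clock: 12.05
eef_pos: [0.571, -0.2529, 0.1042]
tool_rot: [0.923, 0.179, 0.068, 0.334]
ft_force: [-4.1, 8.1, -0.7]
grip_width: -0.0001
grasp_force: 3.9
```

```bash
python3 - <<'E'
from h import *
armang()
for l in (0,.008): ringfit(-30,l)
p,R0,o=now();print(p,o["ft_force"],(p-ring(-30))@frame(-30)[1])
E
```

```text
arm ang wrist -32.1 lamp [ 0.6384 -0.4258  0.1693] -31.23 60 screw [ 0.5982 -0.3167  0.0792]
ring off left,up mm 1.0 14.4 r 40.4 lsq [-0.9  1.6] normal off -1.5
ring off left,up mm 4.8 9.0 r 38.3 lsq [ 2.9 -3.2] normal off 4.2
[ 0.57109249 -0.25291325  0.10416351] [-3.21621226  7.19848603 -3.08470218] [-0.00010269  0.00903442  0.03086466]
```

The ring is back at home height with the same lateral offset as at the first hole, so the pin has dropped. The fingers still press on the bar, so I'll move back to the ring centre before withdrawing.

>>> drive_tool(
  slide=[
    [0,-0.006,0],
    [0,-0.012,0],
    [0,-0.018,0],
    [0,-0.024,0],
    [0,-0.03,0],
    [0,-0.034,0],
    [0,-0.034,0],
    [0,-0.034,0],
  ],
  rotation=[
    [0,0,0],
    [0,0,0],
    [0,0,0],
    [0,0,0],
    [0,0,0],
    [0,0,0],
    [0,0,0],
    [0,0,0],
  ],
)

```text
clock: 13.25
eef_pos: [0.5664, -0.2483, 0.0978]
tool_rot: [0.923, 0.178, 0.066, 0.335]
ft_force: [-0.6, -0.1, -0.6]
grip_width: 0.0
grasp_force: 0.0
```

```bash
python3 - <<'E'
from h import *
armang();ringfit(-30,0)
p,R0,o=now();print(p,o["ft_force"],(p-ring(-30))@frame(-30)[1])
E
```

```text
arm ang wrist -32.39 lamp [ 0.6389 -0.4257  0.1687] -30.98 58 screw [ 0.5982 -0.3166  0.0792]
ring off left,up mm -0.3 10.6 r 36.9 lsq [-0.7  1.3] normal off -1.5
[ 0.56643063 -0.24826986  0.09776691] [-0.01756086 -0.29123693 -0.94173269] [-0.00268565  0.00028694  0.03187482]
```

No contact now. I'll centre laterally and withdraw straight back along the fingers.

>>> drive_tool(
  slide=[
    [0.007,0.002,-0.01],
    [0.007,0.002,-0.06],
    [0.007,0.002,-0.12],
    [0.007,0.002,-0.19],
    [0.007,0.002,-0.26],
    [0.007,0.002,-0.34],
    [0.007,0.002,-0.42],
    [0.007,0.002,-0.44],
  ],
  rotation=[
    [0,0,0],
    [0,0,0],
    [0,0,0],
    [0,0,0],
    [0,0,0],
    [0,0,0],
    [0,0,0],
    [0,0,0],
  ],
)

```text
clock: 14.4
eef_pos: [0.5424, -0.1817, 0.1844]
tool_rot: [0.923, 0.179, 0.067, 0.335]
ft_force: [-0.1, 0.4, 0.5]
grip_width: 0.0001
grasp_force: 0.0
```

```bash
python3 - <<'E'
from h import *
c=armang();ringfit(-30,0)
a=shot("scene");W=cv2.resize(c["image"],(400,300));A=cv2.resize(a["image"][180:255,205:305],(400,300),interpolation=cv2.INTER_CUBIC)
cv2.imwrite("pics/end.png",np.hstack([W,A])[...,::-1])
P=cloud(c);v=np.array([.6488,-.4358]);hsv=cv2.cvtColor(c["image"],cv2.COLOR_RGB2HSV)
w=P[(hsv[...,2]>170)&(hsv[...,1]<50)&(P[...,2]>.03)&(P[...,2]<.05)&(np.linalg.norm(P[...,:2]-[.65,-.434],axis=-1)<.035)];print("vblock",np.median(w,0))
p,R0,o=now();print(p,o["ft_force"],PV+.13*frame(-30)[0][:2])
E
```

```text
arm ang wrist -28.98 lamp [ 0.6465 -0.4323  0.1692] -28.82 35 screw [ 0.5982 -0.317   0.0792]
ring off left,up mm -0.9 1.0 r 27.8 lsq [-0.9  1.2] normal off -1.4
vblock [ 0.65433401 -0.43648856  0.03415402]
[ 0.54145239 -0.1825977   0.1821489 ] [ 0.2295336  -0.05388378 -0.53112922] [ 0.64619886 -0.4385339 ]
```

View pics/end.png

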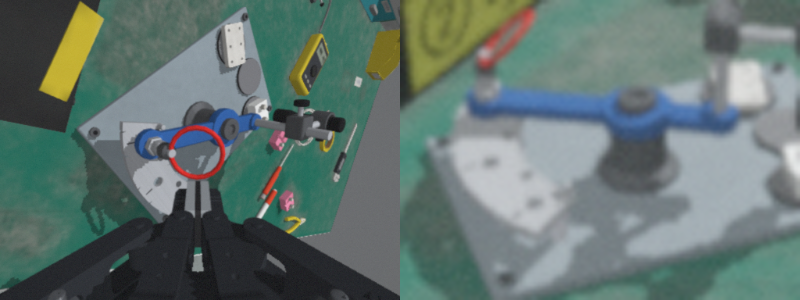

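The view shows the ring at (196,152), free and at home height with the same residuals as in the first hole. The torch stands over the V-block and the gripper is clear with no contact force, so I'm handing in.

```bash
python3 -c "
from workcell import bot
print(bot.job_done())"
```

```text
the job is handed in; nothing more can be done
None
```

The lamp arm is swung clockwise one hole so the lamp stands over the white V-block, the index pin is down in the new hole as far as the camera measurements show, and the gripper is clear; the job is handed in, but no verdict came back.

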